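# Put the wooden offcuts away in their trays

## Task

Pick the three pale softwood offcuts out of the clutter and put each one away in the shallow dark steel tray made for its shape: the long thin strip in the long narrow tray, the thick block in the middle-sized oblong tray, the square piece in the square tray. Each must lie flat on its tray's floor, inside the rim, let go and at rest; leave the brown cork sanding block where it is.

Things in the scene. Friction and masses are not known exactly. Their poses are not given: they have to be found in the camera images.
- offcut_long: Long thin strip of softwood, 38 x 140 x 19 mm (wide, long, high), loose, lying flat, under 0.2 kg. Origin: centre of its underside; y runs along it, x across, z up; gripped across its width (x). Gripped from above with the fingertips about 8 mm above its underside, the fingers clear the tray's rim when it is set down.
- offcut_thick: Thick oblong block of softwood, 45 x 110 x 35 mm (wide, long, high), loose, lying flat, under 0.2 kg. Origin: centre of its underside; y runs along it, x across, z up; gripped across its width (x). Gripped from above with the fingertips about 8 mm above its underside, the fingers clear the tray's rim when it is set down.
- offcut_square: Flat square piece of softwood, 60 x 60 x 20 mm (wide, long, high), loose, lying flat, under 0.2 kg. Origin: centre of its underside; x and y along its sides, z up; gripped across either pair of sides, and it may lie in its tray any quarter turn round. Gripped from above with the fingertips about 8 mm above its underside, the fingers clear the tray's rim when it is set down.
- tray_long: Long narrow shallow tray of dark sheet steel, fixed to the bench, inside 58 x 160 mm (10 mm to spare on each side of the offcut it is for), outside 66 x 168 mm; its floor is 3 mm and the top of its rim 9 mm above the bench. Made for the long thin strip. Origin: centre of its underside, on the bench; y runs along its long side, x across, z up.
- tray_middle: Middle-sized oblong shallow tray of dark sheet steel, fixed to the bench, inside 65 x 130 mm (10 mm to spare on each side of the offcut it is for), outside 73 x 138 mm; its floor is 3 mm and the top of its rim 9 mm above the bench. Made for the thick block. Origin: centre of its underside, on the bench; y runs along its long side, x across, z up.
- tray_square: Square shallow tray of dark sheet steel, fixed to the bench, inside 80 x 80 mm (10 mm to spare on each side of the offcut it is for), outside 88 x 88 mm; its floor is 3 mm and the top of its rim 9 mm above the bench. Made for the square piece. Origin: centre of its underside, on the bench; x and y along its sides, z up.
- sanding_block: Cork sanding block, darker reddish brown than the wood, with a thin dark sole, 56 x 94 x 31 mm, loose, lying flat among the offcuts. It is no offcut: leave it where it is. Origin: centre of its underside; y along it.

How it is judged:
At the end, for the whole second after the job is handed in: Each of the three offcuts lies flat (within 0.025 rad) and at rest on the floor of its own tray (underside within 2.5 mm of the floor), inside the rim, its centre within 16 mm of the tray's centre (horizontal distance between offcut_long and tray_long below 0.016 m and z of offcut_long in the frame of tray_long below 0.0055 m and angle between each of offcut_long, offcut_thick, offcut_square's own z axis and vertical below 0.025 rad and linear speed of each of offcut_long, offcut_thick, offcut_square below 0.02 m/s and angular speed of each of offcut_long, offcut_thick, offcut_square below 0.2 rad/s and horizontal distance between offcut_thick and tray_middle below 0.016 m and z of offcut_thick in the frame of tray_middle below 0.0055 m and horizontal distance between offcut_square and tray_square below 0.016 m and z of offcut_square in the frame of tray_square below 0.0055 m); the robot touches nothing.
It fails at once if the cork sanding block is moved from its place by more than 30 mm (distance of sanding_block from where it was at the start of the episode above 0.03 m).
It also fails if it takes over 93 s, if anything falls off the work surface, if the arm or the gripper's body presses on something with over 40 N, if the wrist force passes 120 N, or if a joint passes its speed limit or range.

## Robot

A 7-joint arm with a two-finger parallel gripper is mounted at the origin on a cart in front of the work surface, level with it; the furniture and walls round the work are solid. World frame = base frame: x ahead of the robot, y to its left, z up, the work surface at z = 0. Lengths are in m, angles in rad, forces in N, time in s.
With the tool pointing down it reaches from about 0.425 to 0.925 m from the base axis. Payload 6.8 kg.
Tool frame: the origin (TCP) lies where the fingers leave the gripper's body, on its centre line; the fingertips stand 80 mm ahead of it and the grasp point (between the pads) lies 61 mm ahead of it; z points along the fingers, y is the line along which they close (so a half turn about z gives the same grasp; the last joint's range is limited). The gripper opens to 88 mm and grips with 3 to 60 N. Pads are 20 mm wide; open, the fingers measure 115 mm over their backs; the gripper's body (75 mm by 178 mm) begins 61 mm behind the grasp point.
Start: joints at [-1.329, 0.477, 0.022, 1.555, -0.011, 1.109, -0.083], TCP at [0.231, 0.634, 0.303] pointing down, gripper open.
Joint ranges: [-2.96, 2.96], [-0.34, 2.1], [-1.41, 1.46], [0.24, 2.44], [-1.37, 4.51], [0.17, 1.92], [-2.96, 2.96]. Speed limits (rad/s): [2.39, 2.39, 3.14, 3.14, 3.14, 3.14, 3.14].

## Interface

Orientations are given as [roll, pitch, yaw] about the fixed x, y, z axes, in that order (R = Rz(yaw) Ry(pitch) Rx(roll)).
In Python, from station import * gives the robot as it stands. The module is installed in compiled form; this text tells all that it offers.
- The arm moves only by the shell command python3 -m handwheel 'ROWS' [OPENING] [FORCE]. ROWS is JSON, a list of rows, each a list of 4 numbers: the shift along the world's x, y, z in mm, then the turn about the world's z in degrees. A call has 1 to 8 rows; each row shifts and turns the commanded pose from where the row before left it; what a row does not reach is not made up. A row lasts 1/8 s, in which the tool goes at most 62.5 mm and 10.7 degrees, less where a joint would pass 70% of its speed; a pose out of reach is approached as far as the arm can. A call with a gripper value outside its range is refused whole. OPENING is the closure, from -1 (fully open) to 1 (shut), set as the call begins (- or left out, the last holds). The fingers move at their own pace and stop on an object; FORCE is the grip in N (left out, the last holds). Time passes only in rows, so rows that do not move let the fingers close. It gives the time, the measured TCP pose, the force, the opening and the grip force at its end, in the units of the state.
- sense(): the state, without advancing time (a new reading comes with each control period).
- get_image(name): name is "side" or "top"; returns a dict with "image" (400x640x3 uint8, red, green, blue), "fx", "fy", "cx", "cy" (pixels), "k1" (the pictures are not rectified: a ray, as slopes to the right and down, at radius r is drawn at 1 + k1 r^2 times it, then the intrinsics apply), "position" and "rotation" of the camera in the world. Camera axes: x right, y down, z forward; pixel columns grow to the right and rows downward; lengths in m; the calibration is good to about 2 mm. A picture is of the moment at which its call begins. There is no depth.
- finish_job(): hands the job in; it is judged then, once.
The state is a dict: "t": time; "joint_pos": joint angles; "joint_vel": joint speeds; "tau": joint torques, N m; "eef_pos": TCP position; "tcp_rot": TCP orientation; "force": force on the tool from outside, world axes, zero at the start; "torque": the same for the moment, N m; "grip_width": finger opening in m; "grasp_force": force on a finger pad.
Only numpy, scipy, OpenCV 4.12 (cv2) and the standard library are available. Lean on these libraries where they do the work, as an engineer would, in place of code of your own. Each camera call takes 0.05 s, during which the arm holds its last target. There are 200 camera calls.

## Working session

There is one attempt and no reset: what is moved stays moved. The work goes in short steps, Python scripts to look and compute and a shell command to move; the robot and the scene stay as the last step left them, time stands still between calls to the robot, and variables do not carry over. Pictures are saved under pics/ and viewed, at most 14 in all, crops included, and the job is handed in when it is done.

```bash
mkdir -p pics
python3 - <<'E'
from station import *
import cv2
for n in("top","side"):
    d=get_image(n); cv2.imwrite(f"pics/{n}0.png",d["image"][:,:,::-1])
    print({k:v for k,v in d.items() if k!="image"})
s=sense();print(s["t"],s["eef_pos"],s["tcp_rot"],s["grip_width"])
E
```

```text
{'fx': 398.7493061665207, 'fy': 398.7493061665207, 'cx': 322.5474286379534, 'cy': 195.9412811815601, 'k1': -0.016351841902828186, 'position': array([ 0.37092838, -0.03039283,  1.43674655]), 'rotation': array([-3.06134635e+00, -2.33640883e-03, -1.59521441e+00])}
{'fx': 416.23710813569886, 'fy': 416.23710813569886, 'cx': 320.5069177388647, 'cy': 204.222401310864, 'k1': -0.11150786141788156, 'position': array([-0.00982488, -1.279346  ,  0.67106662]), 'rotation': array([-2.01148331,  0.02653082, -0.40779945])}
0.1 [0.23119549 0.63376328 0.30178753] [-3.13998065e+00  1.34782785e-04  2.79185374e+00] 0.08782842735857077
```

View pics/top0.png

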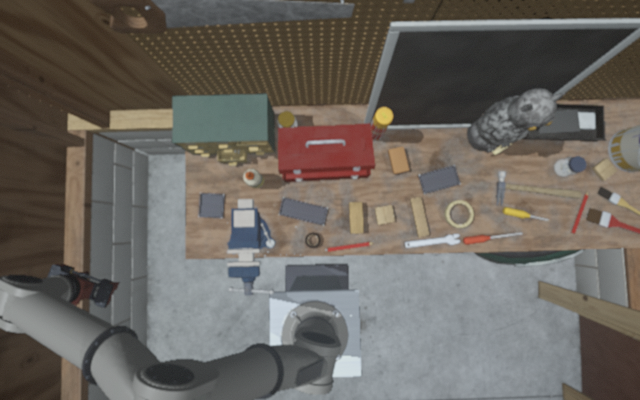

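View pics/side0.png

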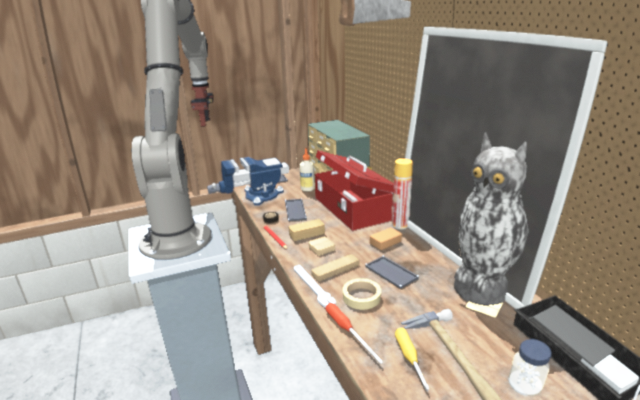

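The top view shows the trays: square at (212,205), long at (304,210), middle at (438,179). The offcuts are thick (357,217), square (385,214) and strip (419,215), with the cork at (399,160). The side view shows the same layout, with the bench clear of the arm.

```bash
cat > h.py <<'E'
from station import *
import cv2, numpy as np
from scipy.spatial.transform import Rotation as R
def cast(d,px,z):
    K=np.array([[d["fx"],0,d["cx"]],[0,d["fy"],d["cy"]],[0,0,1]])
    u=cv2.undistortPoints(np.float64(px).reshape(-1,1,2),K,np.array([d["k1"],0,0,0]))[:,0]
    v=R.from_euler("xyz",d["rotation"]).apply(np.c_[u,np.ones(len(u))])
    return (d["position"]+v*((z-d["position"][2])/v[:,2])[:,None])[:,:2]
def blob(d,seed,z,wood,half=32,off=(0,0)):
    """mask of the thing at seed; its outline cast to height z -> centre, long-axis angle, sizes"""
    S=6; x0,y0=int(seed[0]-half),int(seed[1]-half)
    c=cv2.resize(d["image"][y0:y0+2*half,x0:x0+2*half],None,fx=S,fy=S,interpolation=cv2.INTER_CUBIC)
    lab=cv2.cvtColor(c,cv2.COLOR_RGB2LAB).astype(float)
    ref=np.median(lab[half*S-12:half*S+12,half*S-12:half*S+12].reshape(-1,3),0)
    m=(np.linalg.norm((lab-ref)*([.5,1,1] if wood else [.7,1,1]),axis=2)<(14 if wood else 16)).astype(np.uint8)
    m=cv2.morphologyEx(m,cv2.MORPH_OPEN,np.ones((13,13)))
    n,l=cv2.connectedComponents(m); m=(l==l[half*S,half*S]).astype(np.uint8)
    cs=max(cv2.findContours(m,0,2)[0],key=cv2.contourArea)[:,0]
    px=(cs+.5)/S-.5+[x0,y0]
    w=cast(d,px,z)*1000
    (cx,cy),(a,b),t=cv2.minAreaRect(w.astype(np.float32))
    if a<b: a,b,t=b,a,t-90
    vis=c.copy(); cv2.drawContours(vis,[cs],-1,(255,0,0),1)
    return np.round([cx,cy,(t+90)%180-90,a,b],1),vis   # angle of long axis from world x, deg
E
python3 - <<'E'
from h import *
d=get_image("top"); V=[]
for n,s,z,w in [("tsq",(212,205),.009,0),("tlong",(304,210),.009,0),("tmid",(438,179),.009,0),("thick",(357,216),.035,1),("square",(385,214),.02,1),("strip",(419,215),.019,1),("cork",(399,160),.031,1)]:
    r,v=blob(d,s,z,w); print(n,r); V.append(cv2.resize(v,(200,200)))
V.append(V[0]*0)
cv2.imwrite("pics/v1.png",np.vstack([np.hstack(V[:4]),np.hstack(V[4:])])[:,:,::-1])
E
```

```text
tsq [462.  364.1  -1.5  93.4  92.1]
tlong [433.5  33.4  74.4 181.   73. ]
tmid [ 570.3 -450.7   14.8  151.6  149.9]
thick [ 412.  -153.1   -1.9  126.2   50.5]
square [ 413.5 -254.5    8.    64.4   62.7]
strip [ 401.8 -378.7   10.   147.2   39.8]
cork [ 609.  -309.7   10.9   92.3   57.6]
```

View pics/v1.png

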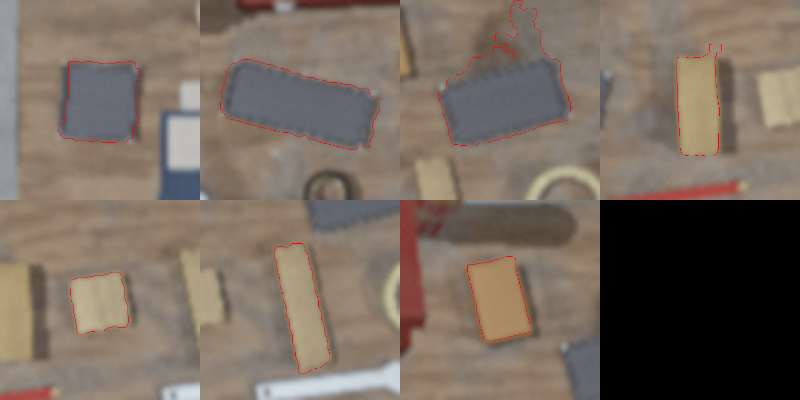

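```bash
sed -i 's/half=32,off=(0,0)/half=32,thr=None,k=13/; s/<(14 if wood else 16)/<(thr or (14 if wood else 16))/; s/np.ones((13,13))/np.ones((k,k))/' h.py
python3 - <<'E'
from h import *
d=get_image("top"); V=[]
for n,s,z,w,t,k in [("tsq",(212,205),.009,0,11,25),("tlong",(304,210),.009,0,11,25),("tmid",(438,179),.009,0,11,25),("tmid",(438,179),.009,0,8,25),("thick",(357,216),.035,1,14,31),("thick",(357,216),.035,1,11,31),("square",(385,214),.02,1,14,25),("strip",(419,215),.019,1,14,25)]:
    r,v=blob(d,s,z,w,thr=t,k=k); print(n,r); V.append(cv2.resize(v,(200,200)))
cv2.imwrite("pics/v2.png",np.vstack([np.hstack(V[:4]),np.hstack(V[4:])])[:,:,::-1])
E
```

```text
tsq [461.9 361.5  -3.5  87.9  78.7]
tlong [433.2  31.7  74.7 164.6  69.2]
tmid [ 538.4 -458.6  -75.5  143.3   80.9]
tmid [ 536.5 -456.2  -75.1  135.2   76.5]
thick [ 404.8 -151.8   -0.6  109.7   46.9]
thick [ 4.048e+02 -1.520e+02 -4.000e-01  1.073e+02  4.520e+01]
square [ 413.2 -254.6    6.7   63.8   62.8]
strip [ 402.5 -378.6   10.   144.3   39.9]
```

View pics/v2.png

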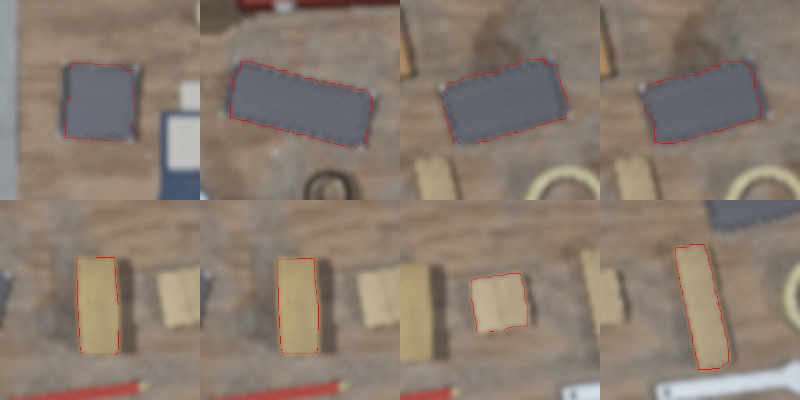

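The outlines now fit the real sizes, so poses as (x, y, long-axis angle in degrees) are:

| Item | x (mm) | y (mm) | angle (°) |
|---|---|---|---|
| Square tray | 462 | 363 | -2.5 |
| Long tray | 433 | 32 | 74.5 |
| Middle tray | 537.5 | -457.5 | 104.7 |
| Thick block | 405 | -152 | -0.5 |
| Square piece | 413 | -254.5 | 7 |
| Strip | 402.5 | -378.6 | 10 |

I'll move the thick block first.

```bash
python3 -m handwheel '[[27,-42,4,2.5],[27,-42,4,2.5],[27,-42,4,2.5],[27,-42,4,2.5],[27,-42,4,2.5],[27,-42,4,2.5],[27,-42,4,2.5],[30,-40,4,2]]' -1 20
python3 -m handwheel '[[-2,-50,0,0],[-2,-50,0,0],[-2,-50,0,0],[-2,-50,0,0],[-5,-50,0,0],[-10,-50,0,0],[-10,-50,0,0],[-10,-50,0,0]]'
python3 - <<'E'
from h import *
s=sense();print(s["t"],s["eef_pos"]*1000,np.degrees(s["tcp_rot"]),s["joint_pos"])
d=get_image("side"); cv2.imwrite("pics/s1.png",d["image"][:,:,::-1])
d=get_image("top")
px=[(283,180),(370,180)]
for z in (0,.1,.13): print(z,cast(d,px,z))
E
```

```text
t: 1.2
eef_pos: [0.4509, 0.2986, 0.3349]
tcp_rot: [3.141, -0.0, 3.134]
force: [0.3, 0.0, 0.6]
grip_width: 0.0882
grasp_force: 0.0
t: 2.2
eef_pos: [0.4067, -0.1014, 0.3348]
tcp_rot: [3.141, 0.001, 3.132]
force: [1.8, -0.6, 0.2]
grip_width: 0.0879
grasp_force: 0.0
2.2 [ 406.67358409 -101.42073001  334.793892  ] [1.79982269e+02 3.12590616e-02 1.79465769e+02] [-0.33946095 -0.01324787  0.43787492  2.11113367  0.00609275  1.0419493
  1.65678135]
0 [[ 0.54780522  0.10538223]
 [ 0.54019312 -0.21011274]]
0.1 [[ 0.53549429  0.09593205]
 [ 0.52841201 -0.19760393]]
0.13 [[ 0.53180101  0.093097  ]
 [ 0.52487767 -0.19385128]]
```

View pics/s1.png

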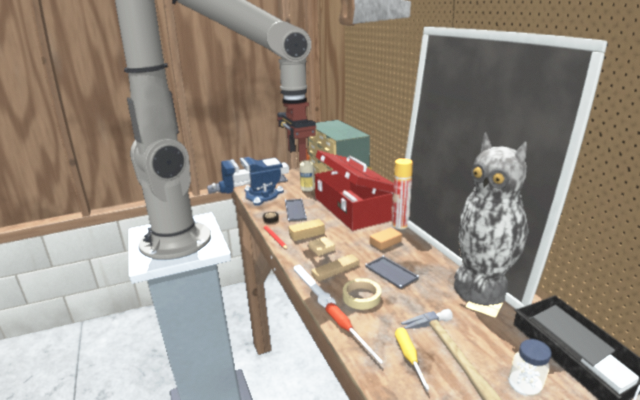

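The side view shows the gripper clear over the bench and the toolbox front edge near x=0.53. Next I'll descend on the thick block.

```bash
python3 -m handwheel '[[-2,-50,-30,0],[0,0,-50,0],[0,0,-50,0],[0,0,-40,0],[0,0,-40,0],[0,0,-20,0],[0,0,0,0]]'
```

```text
t: 3.18
eef_pos: [0.4047, -0.1492, 0.1035]
tcp_rot: [3.141, -0.003, 3.133]
force: [-0.2, 0.0, 0.0]
grip_width: 0.0881
grasp_force: 0.0
```

```bash
python3 -m handwheel '[[0,-2,-10,0],[0,0,-5,0],[0,0,0,0],[0,0,0,0]]'
python3 -m handwheel '[[0,0,0,0],[0,0,0,0],[0,0,0,0],[0,0,0,0],[0,0,0,0],[0,0,0,0]]' 1 25
```

```text
t: 3.68
eef_pos: [0.4055, -0.1519, 0.09]
tcp_rot: [-3.142, 0.001, 3.132]
force: [-0.8, -0.3, 0.3]
grip_width: 0.0878
grasp_force: 0.0
t: 4.42
eef_pos: [0.4054, -0.152, 0.0897]
tcp_rot: [-3.141, 0.0, 3.132]
force: [0.1, -1.3, 0.5]
grip_width: 0.0447
grasp_force: 25.0
```

```bash
python3 -m handwheel '[[0,0,40,0],[0,0,50,0],[12,-28,30,-7.5],[12,-28,0,-7.5],[12,-28,0,-7.5],[12,-28,0,-7.5],[12,-28,0,-7.5],[12,-28,0,-7.5]]'
python3 -m handwheel '[[12,-28,0,-7.5],[12,-28,0,-7.5],[12,-28,0,-7.5],[12,-28,0,-7.3],[12,-25,0,0],[0,0,0,0],[0,0,0,0]]'
```

```text
t: 5.42
eef_pos: [0.4775, -0.3203, 0.2092]
tcp_rot: [3.142, -0.001, 2.343]
force: [0.8, -0.6, -1.8]
grip_width: 0.045
grasp_force: 25.0
t: 6.3
eef_pos: [0.5369, -0.4559, 0.209]
tcp_rot: [-3.141, -0.002, 1.827]
force: [-0.6, 1.0, -1.6]
grip_width: 0.0448
grasp_force: 25.0
```

```bash
python3 -m handwheel '[[0,-1,-40,0],[0,0,-35,0],[0,0,-20,0],[0,0,-10,0],[0,0,-5,0],[0,0,-3,0],[0,0,-3,0],[0,0,0,0]]'
```

```text
t: 7.3
eef_pos: [0.5374, -0.4579, 0.0939]
tcp_rot: [3.141, 0.0, 1.827]
force: [1.2, 1.1, -0.7]
grip_width: 0.045
grasp_force: 25.0
```

```bash
python3 -m handwheel '[[0,0,-1,0],[0,0,0,0],[0,0,0,0]]'; python3 -m handwheel '[[0,0,0,0],[0,0,0,0],[0,0,0,0],[0,0,0,0],[0,0,0,0]]' -1
python3 -m handwheel '[[0,0,30,0],[0,0,50,0],[0,0,40,0],[-12,20,10,0],[-25,41,0,-2],[-25,41,0,-2],[-25,41,0,-2],[-25,41,0,-2]]'
```

```text
t: 7.68
eef_pos: [0.5374, -0.458, 0.0928]
tcp_rot: [3.141, 0.0, 1.827]
force: [-0.5, -0.4, -1.4]
grip_width: 0.0447
grasp_force: 25.0
t: 8.3
eef_pos: [0.5373, -0.4578, 0.0927]
tcp_rot: [3.142, -0.0, 1.827]
force: [0.4, 0.2, -0.2]
grip_width: 0.0873
grasp_force: 0.0
t: 9.3
eef_pos: [0.4245, -0.2726, 0.2226]
tcp_rot: [3.141, -0.0, 1.686]
force: [-0.3, 0.6, 0.1]
grip_width: 0.0876
grasp_force: 0.0
```

```bash
python3 -m handwheel '[[-12,19,-10,0.4],[0,0,-50,0],[0,0,-40,0],[0,0,-20,0],[0,0,-10,0],[0,0,-4,0],[0,0,0,0],[0,0,0,0]]'
python3 -m handwheel '[[0,0,0,0],[0,0,0,0],[0,0,0,0],[0,0,0,0],[0,0,0,0],[0,0,0,0]]' 1 25
```

```text
t: 10.3
eef_pos: [0.4137, -0.255, 0.0893]
tcp_rot: [3.14, 0.001, 1.694]
force: [-0.1, -0.3, -0.2]
grip_width: 0.0875
grasp_force: 0.0
t: 11.05
eef_pos: [0.4134, -0.2549, 0.0888]
tcp_rot: [3.141, -0.0, 1.694]
force: [-1.3, 0.2, 2.7]
grip_width: 0.0596
grasp_force: 24.9
```

Run:
```python
from h import *
d=get_image("top"); cv2.imwrite("pics/t2.png",cv2.resize(d["image"][140:260,190:480],None,fx=2.7,fy=2.7)[:,:,::-1])
```

```text
(no output)
```

View pics/t2.png

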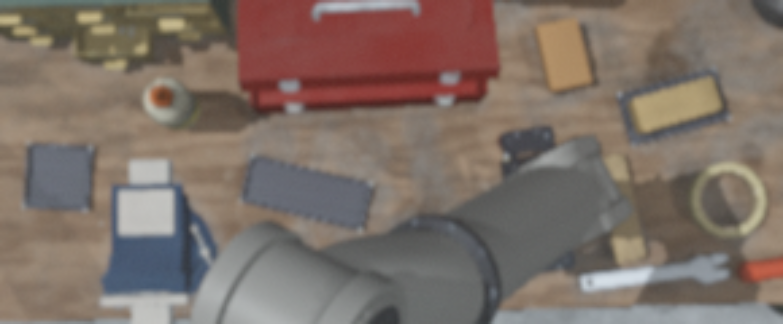

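The thick block lies centred in the middle tray, at crop (676,105), and the square piece is gripped. I'll carry it high over the vise.

```bash
python3 -m handwheel '[[0,0,40,0],[0,0,50,0],[10,10,50,-1],[10,30,50,-1],[10,48,50,-1],[10,50,20,-1],[8,50,0,-1],[0,50,0,-1]]'
python3 -m handwheel '[[0,50,0,-1],[0,50,0,-1],[0,50,0,-1],[0,50,0,-0.5],[0,50,0,0],[0,50,0,0],[0,45,0,0],[0,0,0,0]]'
```

```text
t: 12.1
eef_pos: [0.46, -0.0233, 0.3402]
tcp_rot: [3.141, -0.0, 1.591]
force: [0.1, -0.2, 0.2]
grip_width: 0.0594
grasp_force: 24.9
t: 13.1
eef_pos: [0.4588, 0.324, 0.3391]
tcp_rot: [3.141, 0.002, 1.536]
force: [-0.7, -0.9, -1.5]
grip_width: 0.0596
grasp_force: 24.9
```

```bash
python3 -m handwheel '[[3,38,0,-0.5],[0,0,-20,0],[0,0,-50,0],[0,0,-50,0],[0,0,-40,0],[0,0,-30,0],[0,0,-20,0],[0,0,0,0]]'
```

```text
t: 14.1
eef_pos: [0.4625, 0.3567, 0.1292]
tcp_rot: [-3.141, 0.002, 1.52]
force: [0.2, 0.3, -0.4]
grip_width: 0.06
grasp_force: 24.9
```

```bash
python3 -m handwheel '[[0,6,-15,0],[0,0,-12,0],[0,0,-4,0],[0,0,-4,0],[0,0,0,0],[0,0,0,0]]'
```

```text
t: 14.85
eef_pos: [0.4631, 0.3639, 0.0954]
tcp_rot: [3.141, -0.0, 1.521]
force: [-0.5, 0.5, -1.1]
grip_width: 0.0601
grasp_force: 24.9
```

```bash
python3 -m handwheel '[[-1,-1,-2,0],[0,0,-1,0],[0,0,0,0],[0,0,0,0]]'; python3 -m handwheel '[[0,0,0,0],[0,0,0,0],[0,0,0,0],[0,0,0,0],[0,0,0,0]]' -1
python3 -m handwheel '[[0,0,30,0],[0,0,50,0],[0,0,50,0],[0,0,50,0],[0,-20,50,-6],[0,-48,20,-6],[0,-50,0,-6],[0,-50,0,-6]]'
python3 -m handwheel '[[0,-50,0,-6],[0,-50,0,-6],[0,-50,0,-6],[0,-50,0,-6],[0,-50,0,-6],[-5,-50,0,-6],[-5,-50,0,-6],[-5,-50,0,-6]]'
```

```text
t: 15.35
eef_pos: [0.4619, 0.3629, 0.0922]
tcp_rot: [3.141, 0.0, 1.521]
force: [0.8, -0.3, -0.7]
grip_width: 0.0598
grasp_force: 24.9
t: 15.98
eef_pos: [0.4619, 0.3629, 0.0922]
tcp_rot: [3.141, 0.0, 1.521]
force: [0.3, 0.6, 0.3]
grip_width: 0.0879
grasp_force: 0.0
t: 16.98
eef_pos: [0.4618, 0.1933, 0.3424]
tcp_rot: [3.141, -0.001, 1.099]
force: [-0.2, 0.0, -0.3]
grip_width: 0.0879
grasp_force: 0.0
t: 17.98
eef_pos: [0.4465, -0.2065, 0.3422]
tcp_rot: [-3.141, -0.0, 0.261]
force: [0.4, 0.6, -0.4]
grip_width: 0.0877
grasp_force: 0.0
```

```bash
python3 -m handwheel '[[-14,-44,0,-2],[-14,-44,0,-2],[-14,-43,-30,-1],[-14,-43,-40,0],[0,0,-50,0],[0,0,-50,0],[0,0,-40,0],[0,0,-20,0]]'
python3 -m handwheel '[[0,0,-10,0],[0,0,-8,0],[0,0,0,0],[0,0,0,0]]'
```

```text
t: 18.98
eef_pos: [0.3902, -0.3786, 0.1104]
tcp_rot: [-3.14, 0.002, 0.177]
force: [0.4, -0.2, 0.3]
grip_width: 0.0877
grasp_force: 0.0
t: 19.48
eef_pos: [0.3913, -0.3794, 0.0949]
tcp_rot: [3.14, -0.001, 0.177]
force: [0.1, 0.3, 0.7]
grip_width: 0.088
grasp_force: 0.0
```

Run:
```python
from h import *
d=get_image("top"); cv2.imwrite("pics/t3.png",cv2.resize(d["image"][140:260,190:480],None,fx=2.7,fy=2.7)[:,:,::-1])
for n,s,z in [("thick",(440,179),.038),("square",(212,205),.023)]: print(n,blob(d,s,z,1,k=25)[0])
d=get_image("side"); cv2.imwrite("pics/s3.png",cv2.resize(d["image"][160:320,200:460],None,fx=3,fy=3)[:,:,::-1])
```

```text
thick [ 536.  -453.2  -75.5  110.3   45.9]
square [460.4 361.2  88.6  62.   61.7]
```

View pics/t3.png

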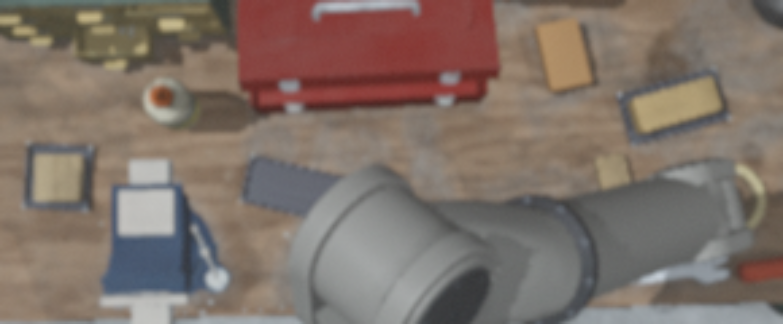

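View pics/s3.png

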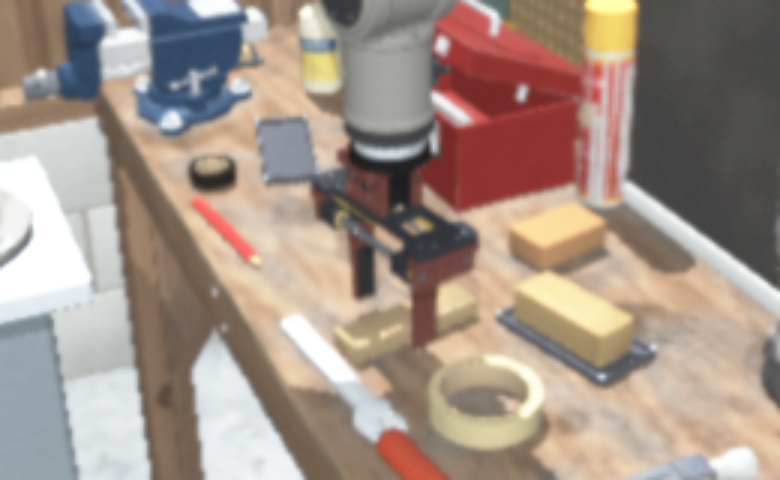

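The crops show the thick block flat in its tray at (575,320) and the square piece in its own at (58,177). The fingers straddle the strip at side crop (360,270) and (425,310). I'll grip it now.

```bash
python3 -m handwheel '[[0,0,-6,0],[0,0,0,0],[0,0,0,0]]'
python3 -m handwheel '[[0,0,0,0],[0,0,0,0],[0,0,0,0],[0,0,0,0],[0,0,0,0],[0,0,0,0]]' 1 30
python3 -m handwheel '[[0,0,30,0],[0,0,40,0],[5,10,40,7],[10,40,10,7],[10,45,0,7],[10,45,0,7],[10,45,0,7],[10,45,0,7]]'
```

```text
t: 19.95
eef_pos: [0.3908, -0.3791, 0.0881]
tcp_rot: [3.141, 0.0, 0.177]
force: [0.9, -0.4, -0.8]
grip_width: 0.0878
grasp_force: 0.0
t: 20.7
eef_pos: [0.3909, -0.3792, 0.0882]
tcp_rot: [3.141, 0.0, 0.177]
force: [-0.4, 0.1, 0.1]
grip_width: 0.0376
grasp_force: 29.9
t: 21.7
eef_pos: [0.4459, -0.1475, 0.2081]
tcp_rot: [3.141, -0.0, 0.914]
force: [0.7, 0.1, -1.1]
grip_width: 0.0379
grasp_force: 29.9
```

```bash
python3 -m handwheel '[[0,45,0,6],[0,45,0,6],[-8,42,0,6],[-8,34,0,4],[0,0,0,0],[0,0,0,0]]'
```

```text
t: 22.45
eef_pos: [0.4299, 0.0163, 0.2082]
tcp_rot: [3.141, 0.0, 1.293]
force: [-0.4, -0.4, -1.3]
grip_width: 0.0378
grasp_force: 29.9
```

```bash
python3 -m handwheel '[[-2,4,-30,0.4],[0,0,-30,0],[0,0,-20,0],[0,0,-15,0],[0,0,-10,0],[0,0,-5,0],[0,0,0,0],[0,0,0,0]]'
python3 - <<'E'
from h import *
d=get_image("side"); cv2.imwrite("pics/s4.png",cv2.resize(d["image"][160:280,230:430],None,fx=4,fy=4)[:,:,::-1])
E
```

```text
t: 23.45
eef_pos: [0.4282, 0.0209, 0.0985]
tcp_rot: [3.14, -0.0, 1.301]
force: [-0.3, -0.5, -1.3]
grip_width: 0.0377
grasp_force: 29.9
```

View pics/s4.png

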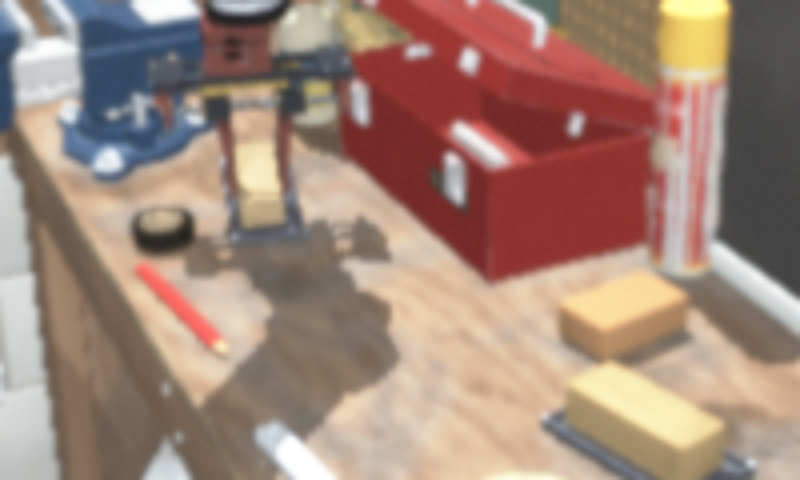

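The strip is above the tray and aligned with it (crop about (262,200)), and the gripper is just clear of the toolbox. I'll lower it and release.

```bash
python3 -m handwheel '[[0,0,-4,0],[0,0,-2,0],[0,0,-1,0],[0,0,0,0],[0,0,0,0]]'; python3 -m handwheel '[[0,0,0,0],[0,0,0,0],[0,0,0,0],[0,0,0,0],[0,0,0,0]]' -1
python3 -m handwheel '[[0,0,20,0],[0,0,40,0],[0,0,50,0],[0,0,50,0],[0,0,50,0],[0,-40,0,0],[0,-50,0,0],[0,-50,0,0]]'
python3 -m handwheel '[[0,-50,0,0],[10,-50,0,0],[10,-50,0,0],[10,-50,0,0],[10,-50,0,0],[0,0,0,0],[0,0,0,0]]'
python3 - <<'E'
from h import *
d=get_image("top"); cv2.imwrite("pics/t5.png",cv2.resize(d["image"][140:260,190:480],None,fx=2.7,fy=2.7)[:,:,::-1])
for n,s,z in [("thick",(440,179),.038),("square",(212,205),.023),("strip",(304,210),.022),("cork",(399,160),.031)]: print(n,blob(d,s,z,1,k=25)[0])
d=get_image("side"); cv2.imwrite("pics/s5.png",cv2.resize(d["image"][160:280,230:430],None,fx=4,fy=4)[:,:,::-1])
E
```

```text
t: 24.12
eef_pos: [0.4279, 0.0209, 0.0911]
tcp_rot: [3.141, 0.0, 1.301]
force: [-1.0, -0.0, -0.1]
grip_width: 0.0378
grasp_force: 29.9
t: 24.75
eef_pos: [0.4279, 0.0209, 0.0912]
tcp_rot: [3.141, 0.0, 1.301]
force: [0.0, -0.3, -0.3]
grip_width: 0.0845
grasp_force: 0.0
t: 25.75
eef_pos: [0.4277, -0.1201, 0.3014]
tcp_rot: [3.14, -0.002, 1.303]
force: [0.5, 0.5, -1.2]
grip_width: 0.0878
grasp_force: 0.0
t: 26.62
eef_pos: [0.4676, -0.3687, 0.3007]
tcp_rot: [-3.141, -0.0, 1.301]
force: [-0.1, 0.4, -0.1]
grip_width: 0.0876
grasp_force: 0.0
thick [ 571.8 -468.7   -1.3   80.5   74.9]
square [460.1 362.   -1.4  61.1  60.1]
strip [430.   36.5  74.1 140.   40. ]
cork [ 608.6 -309.5   10.1   91.5   57. ]
```

View pics/t5.png

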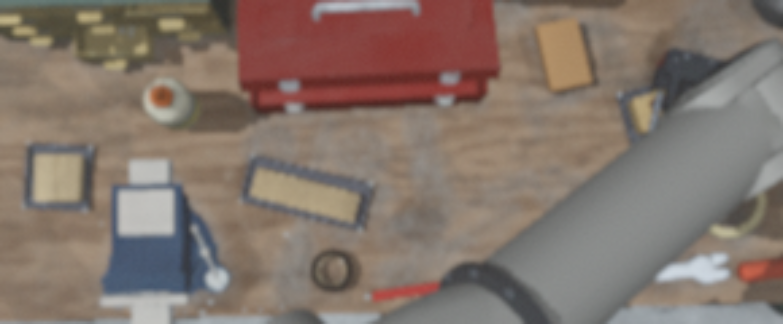

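View pics/s5.png

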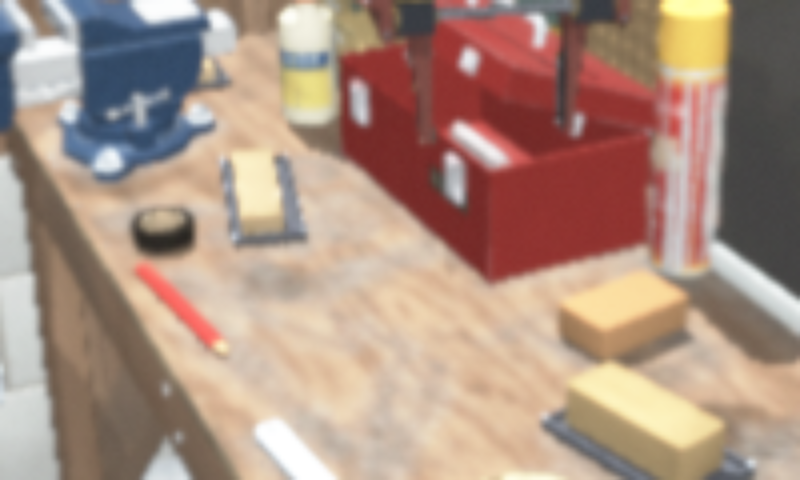

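The strip lies flat in the long tray at top crop (307,193), about 5 mm off centre. The square is in its tray at (58,177), the thick block is unchanged and the cork has not moved.

```bash
python3 -c "from station import *; print(finish_job())"
```

```text
the job is handed in; nothing more can be done
None
```

I put all three offcuts in their own trays and handed the job in at about 27 s; the last pictures show each inside its rim with the cork sanding block unmoved, but `finish_job()` returned no verdict.

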